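# Push the food tub up the serving ramp to its top stop

### The arm

A 7-joint arm with a two-finger parallel gripper is mounted at the origin on the work surface; the furniture and walls round the work are solid. World frame = base frame: x ahead of the robot, y to its left, z up, the work surface at z = 0. Lengths are in m, angles in rad, forces in N, time in s.
With the tool pointing down it reaches from about 0.4 to 0.85 m from the base axis. Payload 10.4 kg.
Tool frame: the origin (TCP) lies midway between the tips of the shut fingers; the grasp point (between the pads) lies 19 mm behind it; z points along the fingers, y is the direction in which the jaws open and shut (so a half turn about z gives the same grasp; the last joint's range is limited). The gripper opens to 87 mm and grips with 3 to 60 N. Pads are 19 mm wide; open, the fingers measure 117 mm over their backs; the gripper's body (75 mm by 190 mm) begins 51 mm behind the grasp point.
Start: joints at [1.123, 0.332, -0.065, 1.46, 0.022, 1.35, -0.088], TCP at [0.258, -0.569, 0.223] pointing down, gripper open.
Joint ranges: [-2.6, 2.6], [-0.5, 2.12], [-1.47, 1.34], [0.16, 2.42], [-1.27, 4.41], [0.06, 2.06], [-2.6, 2.6]. Speed limits (rad/s): [2.22, 2.22, 2.79, 2.79, 3.14, 3.14, 3.14].

### API

Orientations are given as a unit quaternion [x, y, z, w].
In Python, from bench import r gives the robot as it stands.
- The arm moves only by the tool step_arm, never from a script. Its argument "increments" is a list of rows, each a list of 2 entries, a list of its own where there are three numbers: the shift along the tool's x, y, z in m, then the turn, a rotation vector about the tool's x, y, z in rad. A call has 1 to 5 rows; each row is the pose to reach, as a shift and turn from the pose measured when the call began, along the tool's axes at that moment; what a row does not reach only later rows make up. A row lasts 1/10 s, in which the tool goes at most 50 mm and 8.59 degrees, less where a joint would pass 70% of its speed; a pose out of reach is approached as far as the arm can. A call with a gripper value outside its range is refused whole. "hand" is the closure, from -1 (fully open) to 1 (shut), so that 0 is half open, set as the call begins (left out, the last holds). The fingers move at their own pace and stop on an object; "grip_force" is the grip in N (left out, the last holds). Time passes only in rows, so rows that repeat a pose let the fingers close. It gives the time, the measured TCP pose, the force and the opening at its end, in the units of the state.
- r.read_state(): the state, without advancing time (a new reading comes with each control period).
- r.camera(name): name is "scene" or "top"; returns a dict with "pixels" (420x560x3 uint8, blue, green, red), "camera_matrix" (3x3 intrinsics, pixels), "k1" (the pictures are not rectified: a ray, as slopes to the right and down, at radius r is drawn at 1 + k1 r^2 times it, then the intrinsics apply), "extrinsics" (4x4, takes a point from camera to world coordinates). Camera axes: x right, y up, looking along -z (the intrinsics and any distortion apply to the point x, -y, -z); pixel columns grow to the right and rows downward; lengths in m; the calibration is good to about 2 mm. A picture is of the moment at which its call begins. There is no depth.
- r.close_job(): hands the job in, once; it reports no verdict.
The state is a dict: "time": time; "joint_positions": joint angles; "joint_vel": joint speeds; "joint_torque": joint torques, N m; "ee_pos": TCP position; "eef_rot": TCP orientation; "ft_force": force on the tool from outside, world axes, zero at the start; "torque": the same for the moment, N m; "width": finger opening in m.
Only numpy, scipy, OpenCV 4.12 (cv2) and the standard library are available. Lean on these libraries where they do the work, as an engineer would, in place of code of your own. Each camera call takes 0.05 s, during which the arm holds its last target.

### The job

Push the round lidded food tub up the steel serving ramp, between its side rails, until it rests flat on the ramp against the stop plate at the top, and leave it there. Slide it, do not lift it over the rails or tip it, and leave the other things on the worktop where they are.

Things in the scene. Friction and masses are not known exactly. Their poses are not given: they have to be found in the camera images.
- food_tub: round white food tub with fixed lid, full (0.18 to 0.35 kg), 119 mm across at the lid rim (42 to 51 mm above the base), about 100 mm at the base, 51 mm high. Origin at the centre of its underside, z up its axis. It starts upright on the worktop before the ramp's foot, up to 30 mm off the ramp's middle line. Too wide to grasp; it slides, and stays on the ramp by friction.
- deck: sloping top of the fixed bare-steel ramp, 176 mm wide, 250 mm long, 8 degrees, from a thin edge on the worktop to 35 mm. Origin: middle of that lower edge; y uphill along the slope, z square out of it, x across to the right of uphill. Two side rails 16 mm high, 132 mm apart inside from y = 66 mm to the top, flaring below that to 170 mm apart at the foot.
- stop (a point): middle of the foot of the stop plate's near face, at the top of the ramp: y = 250 mm in the deck's frame, on its surface. The plate stands square to the slope, 64 mm high, 176 mm wide. The tub rests against it with its lid rim, the tub's axis then 60 mm downhill of this point.
- tape: bystander: roll of tape lying flat, 106 mm across, 25 mm high, origin under its centre
- cake_a: bystander: piece of cake, 82x76x46 mm, origin under its centre
- sauce_bottle: bystander: white squeeze bottle with a pointed cap, 56 mm across, 184 mm high, origin under its centre
- bowl_a: bystander: small steel bowl, 150 mm across, 60 mm high, origin under its centre
Things that resemble listed ones, but are neither listed nor needed, are in the scene too. What is shaped like the food_tub but blue is not meant.

How it is judged:
By the outcome, as a careful person would: the job done as asked, in the order asked, and still so for the second after the job is handed in, with the robot touching nothing.
It also fails if it takes over 45 s, if anything falls off the work surface, if the arm or the gripper's body presses on something with over 40 N, if the wrist force passes 120 N, or if a joint passes its speed limit or range.

## Working session

There is one attempt and no reset: what is moved stays moved. The work goes in short steps, Python scripts to look and compute and a tool call to move; the robot and the scene stay as the last step left them, time stands still between calls to the robot, and variables do not carry over. Pictures are saved under pics/ and viewed, and the job is handed in when it is done.

Besides the shell and the picture viewer there is one more tool, called as name(argument=value, ...), one argument or row to a line, values as JSON. step_arm: Moves the arm, as the interface text tells. Its arguments: {"type":"object","properties":{"increments":{"type":"array"},"hand":{"type":"number"},"grip_force":{"type":"number"}},"required":["increments"]}

```bash
mkdir -p pics
python3 - <<'E'
from bench import r
import cv2,json
s=r.read_state();print({k:s[k] for k in s if k in('time','ee_pos','eef_rot','ft_force','width')})
for n in('scene','top'):
    c=r.camera(n);cv2.imwrite(f'pics/{n}0.png',c['pixels'])
    print(n,c['camera_matrix'],c['k1'],c['extrinsics'])
E
```

```text
{'time': 0.0, 'ee_pos': array([ 0.25741311, -0.56911255,  0.22174494]), 'eef_rot': array([ 9.77525152e-01,  2.10817615e-01, -1.78432535e-04, -6.91802563e-04]), 'ft_force': array([ 0.51873417,  0.8808055 , -0.82191346]), 'width': 0.0869693538468116}
scene [[439.21077232   0.         275.33576923]
 [  0.         439.21077232 210.21850654]
 [  0.           0.           1.        ]] 0.036702427690680446 [[-0.71394547  0.43209773 -0.55097497 -0.48091975]
 [-0.69999956 -0.45933991  0.54681574  0.97322756]
 [-0.01680695  0.77607886  0.63041188  1.11118565]
 [ 0.          0.          0.          1.        ]]
top [[392.54137157   0.         282.72055009]
 [  0.         392.54137157 209.95692798]
 [  0.           0.           1.        ]] -0.02711655035108952 [[ 0.01610803  0.9930673  -0.11643823  0.2926902 ]
 [-0.99981133  0.01473319 -0.01265859  0.07669902]
 [-0.01085532  0.11662016  0.99311726  1.28233782]
 [ 0.          0.          0.          1.        ]]
```

View pics/scene0.png

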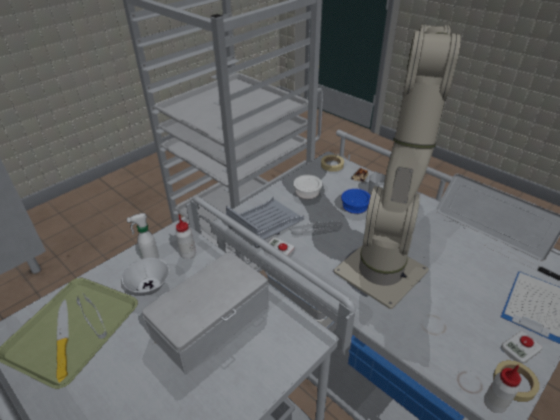

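View pics/top0.png

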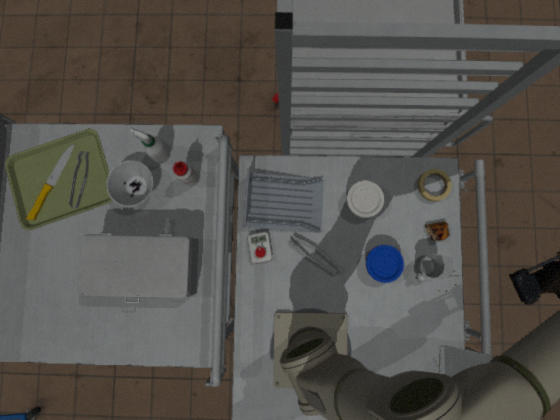

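Run:
```python
import cv2
a=cv2.imread('pics/top0.png')[140:300,230:470];cv2.imwrite('pics/topc.png',cv2.resize(cv2.convertScaleAbs(a,alpha=1.3),None,fx=3.3,fy=3.3,interpolation=2))
a=cv2.imread('pics/scene0.png')[140:270,200:400];cv2.imwrite('pics/scc.png',cv2.resize(a,None,fx=4,fy=4,interpolation=2))
```

```text
(no output)
```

View pics/topc.png

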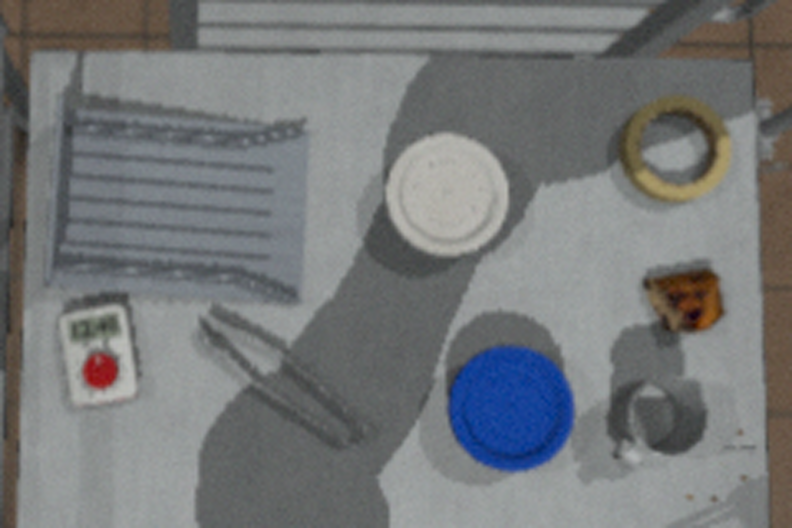

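View pics/scc.png

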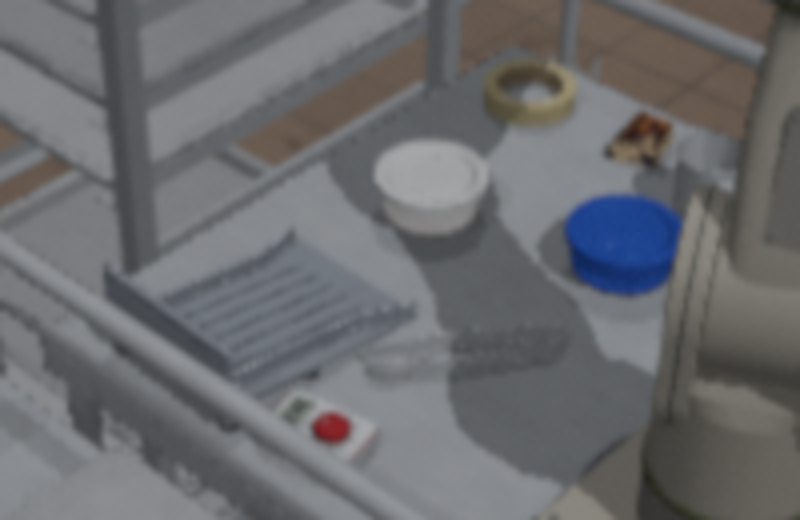

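```bash
cat > h.py <<'E'
import numpy as np,cv2
def ray(c,p):
    K=c['camera_matrix'];k=float(c['k1']);p=np.array(p,float).reshape(-1,2)
    d=(p-[K[0,2],K[1,2]])/[K[0,0],K[1,1]]
    u=d.copy()
    for _ in range(20): u=d/(1+k*(u**2).sum(1,keepdims=True))
    v=np.c_[u[:,0],-u[:,1],-np.ones(len(u))]
    E=c['extrinsics'];return E[:3,3],v@E[:3,:3].T
def onz(c,p,z):
    o,v=ray(c,p);t=(z-o[2])/v[:,2];return o+v*t[:,None]
def tri(c1,p1,c2,p2):
    o1,v1=ray(c1,p1);o2,v2=ray(c2,p2);A=np.zeros((3,3));b=np.zeros(3)
    for o,v in((o1,v1[0]),(o2,v2[0])):
        v=v/np.linalg.norm(v);M=np.eye(3)-np.outer(v,v);A+=M;b+=M@o
    x=np.linalg.solve(A,b);v=v1[0]/np.linalg.norm(v1[0]);w=v2[0]/np.linalg.norm(v2[0]);n=np.cross(v,w);
    return x,abs((o2-o1)@n/np.linalg.norm(n))
def proj(c,P):
    E=c['extrinsics'];q=(np.array(P).reshape(-1,3)-E[:3,3])@E[:3,:3];u=np.c_[q[:,0]/-q[:,2],-q[:,1]/-q[:,2]]
    u=u*(1+float(c['k1'])*(u**2).sum(1,keepdims=True));K=c['camera_matrix'];return u*[K[0,0],K[1,1]]+[K[0,2],K[1,2]]
E
python3 - <<'E'
from bench import r
from h import *
T=r.camera('top');S=r.camera('scene')
import pickle;pickle.dump((T,S),open('c0.pkl','wb'))
def white(im,x0,x1,y0,y1,th):
    hsv=cv2.cvtColor(im,cv2.COLOR_BGR2HSV).astype(int);b=im.astype(int)
    print(b[(y0+y1)//2,(x0+x1)//2])
    m=np.zeros(im.shape[:2],np.uint8);sub=b[y0:y1,x0:x1]
    m[y0:y1,x0:x1]=((sub[...,2]-sub[...,0]>=th)&(sub.sum(2)>200))*255
    n,l,st,ce=cv2.connectedComponentsWithStats(m);i=1+np.argmax(st[1:,4]);return (l==i).astype(np.uint8),st[i],ce[i]
for c,b,n in((T,(335,400,170,230),'t'),(S,(285,335,165,210),'s')):
    m,st,ce=white(c['pixels'],*b,2);print(n,st,ce)
    ct=max(cv2.findContours(m,0,1)[0],key=len);print(cv2.fitEllipse(cv2.convexHull(ct)))
    if n=='t':
        e=cv2.fitEllipse(cv2.convexHull(ct));print(onz(T,[e[0]],.051),onz(T,[(e[0][0]-e[1][0]/2,e[0][1]),(e[0][0]+e[1][0]/2,e[0][1])],.051))
    v=c['pixels'].copy();v[m>0]=(0,0,255);x0,x1,y0,y1=b;cv2.imwrite(f'pics/m_{n}.png',cv2.resize(np.hstack([v[y0:y1,x0:x1],c['pixels'][y0:y1,x0:x1]]),None,fx=6,fy=6,interpolation=0))
a=T['pixels'][150:245,235:335];cv2.imwrite('pics/rt.png',cv2.resize(cv2.convertScaleAbs(a,alpha=1.4),None,fx=6,fy=6,interpolation=0))
a=S['pixels'][190:250,220:310];cv2.imwrite('pics/rs.png',cv2.resize(cv2.convertScaleAbs(a,alpha=1.4),None,fx=8,fy=8,interpolation=0))
E
```

```text
[130 136 137]
t [ 347  180   38   38 1084] [365.06088561 198.56826568]
((365.3088073730469, 198.6286163330078), (37.11187744140625, 38.018550872802734), 114.01051330566406)
[[ 0.47704367 -0.16847765  0.051     ]] [[ 0.47617356 -0.10974157  0.051     ]
 [ 0.47791875 -0.22724889  0.051     ]]
[164 163 162]
s [321 165  14   7  84] [328.25       167.63095238]
((328.79864501953125, 167.18109130859375), (7.742047309875488, 16.370264053344727), 101.64810180664062)
```

View pics/m_t.png

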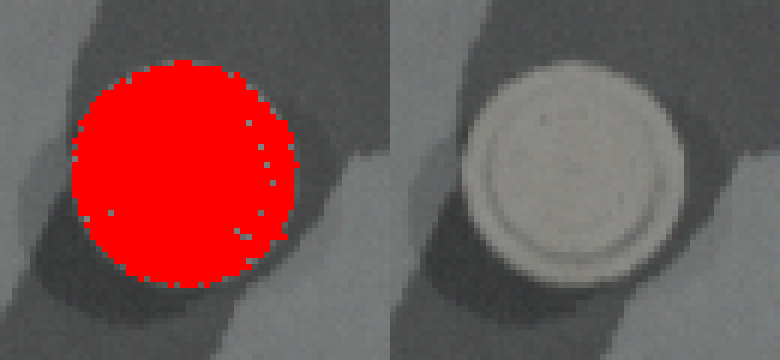

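View pics/m_s.png

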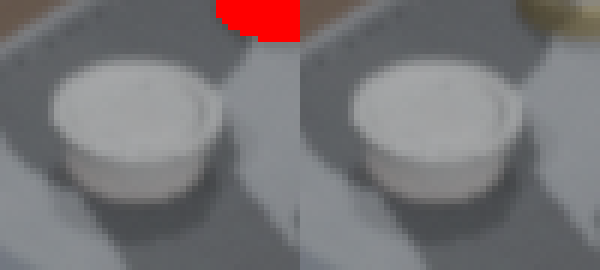

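View pics/rt.png

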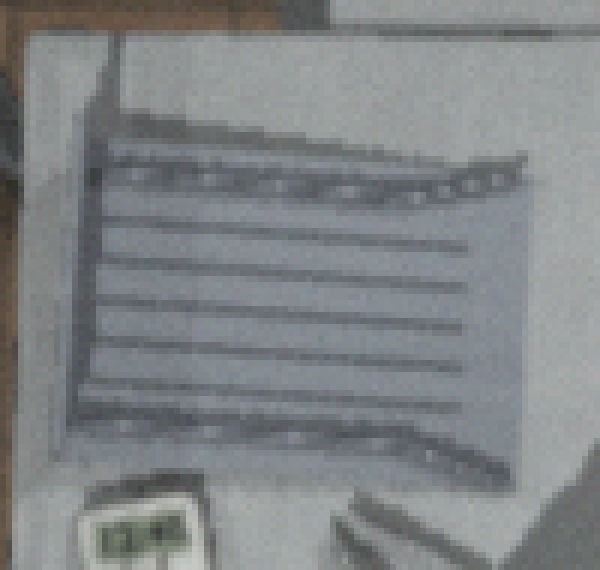

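View pics/rs.png

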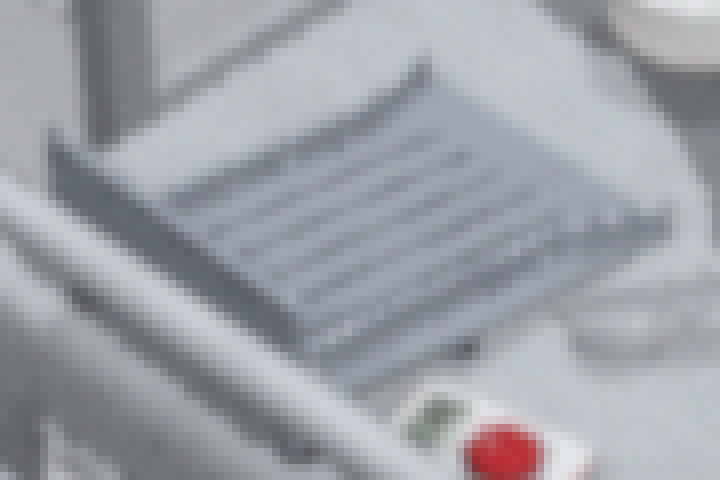

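```bash
cat >> h.py <<'E'
def f(p,k,o): return np.array(p,float)/k-.5+np.array(o)
E
python3 - <<'E'
import pickle
from h import *
T,S=pickle.load(open('c0.pkl','rb'))
print('lid',tri(T,[365.3,198.6],S,f((136.5,111),6,(285,165))))
fc=f((523,331),6,(235,150));O=onz(T,[fc],0)[0]
c1=onz(T,[f((532,170),6,(235,150)),f((515,490),6,(235,150))],0);print('corners',c1,np.linalg.norm(c1[0]-c1[1]),'O',O)
rows=[((105,219),(467,247)),((105,261),(466,288)),((105,301),(463,327)),((97,340),(462,368)),((90,380),(460,409))]
s8=np.tan(np.radians(8))
def ondeck(p):
    o,v=ray(T,[p]);v=v[0]; z=0
    for _ in range(20):
        P=onz(T,[p],z)[0];z=np.linalg.norm((P-O)[:2])*s8
    return P
for a,b in rows:
    A,B=ondeck(f(a,6,(235,150))),ondeck(f(b,6,(235,150)));d=A-B;print(A,B,np.degrees(np.arctan2(d[1],d[0])))
n=c1[0]-c1[1];print('foot normal',np.degrees(np.arctan2(n[0],-n[1]))+0, n)
print('stop top tri',tri(T,f((118,35),6,(235,150)),S,f((52,130),8,(220,190))),'foot corners tri',tri(T,f((525,157),6,(235,150)),S,f((425,58),8,(220,190))))
E
```

```text
lid (array([ 0.47803573, -0.1690593 ,  0.04677515]), np.float64(0.0007094714020437524))
corners [[ 0.55237032 -0.03946512  0.        ]
 [ 0.37511586 -0.03092898  0.        ]] 0.17745988096479026 O [ 0.46247272 -0.03487501  0.        ]
[0.51565223 0.19315731 0.03290781] [ 0.50740402 -0.00334606  0.00771427] 87.59642583341544
[0.49286545 0.19263447 0.03225842] [ 0.48503425 -0.00310195  0.00547668] 87.70888274306036
[0.47119324 0.19211363 0.03192471] [ 0.46357687 -0.00166952  0.00466931] 87.74923086895762
[0.44996427 0.19581844 0.03246947] [ 0.44088962 -0.00123526  0.00561717] 87.36329600546448
[0.42828373 0.19893924 0.03320989] [ 4.18187274e-01 -1.80185756e-04  7.90650761e-03] 87.09727303545138
foot normal 87.24290445261587 [ 0.17725446 -0.00853614  0.        ]
stop top tri (array([0.60160514, 0.17937087, 0.06337408]), np.float64(0.0196665614208256)) foot corners tri (array([ 0.55544889, -0.03684028,  0.00857734]), np.float64(0.0062484052256856866))
```

White tub candidates in the top picture: white lidded tub at (365,199), blue twin at (384,263), and the steel bowl on the other table at (130,185). By its colour and its place before the ramp foot, the target is (365,199), and the m_t crop confirms it. The ramp's foot middle is at about (322,205), with uphill towards image left.

```bash
cat > m.py <<'E'
from bench import r
from h import *
from scipy.spatial.transform import Rotation as R
O=np.array([.463,-.035,0]);a=np.radians(87.5)
u=np.array([np.cos(a),np.sin(a),0]);xr=np.array([np.sin(a),-np.cos(a),0])
def target(al,ac,h,tilt):  # along (horizontal), across, height; tilt deg of tool
    p=O+al*u+ac*xr+[0,0,h]; t=np.radians(tilt)
    # tool z = -(deck normal); normal=cos*z - sin*u
    z=-(np.cos(t)*np.array([0,0,1])-np.sin(t)*u); y=xr; x=np.cross(y,z)
    return p,R.from_matrix(np.c_[x,y,z])
def rows(*tg):
    s=r.read_state();p0=np.array(s['ee_pos']);R0=R.from_quat(s['eef_rot'])
    d=p0-O;print('t',round(s['time'],2),'al,ac,h',np.round([d@u,d@xr,d[2]],4),'F',np.round(s['ft_force'],1),'w',round(s['width'],4))
    for g in tg:
        p,Q=target(*g);print(np.round(R0.inv().apply(p-p0),4).tolist(),np.round((R0.inv()*Q).as_rotvec(),3).tolist())
E
python3 - <<'E'
from m import *
rows((-.228,.02,.24,0))
import pickle
T,S=pickle.load(open('c0.pkl','rb'))
print(onz(T,[(435,185),(437,231),(430,268),(384,263)],.03))
E
```

```text
t 0.2 al,ac,h [-0.5427 -0.182   0.2221] F [0.3 0.4 0. ] w 0.0871
[0.3223, -0.1896, -0.0178] [-0.001, -0.0, -1.102]
[[ 0.52815162 -0.39886512  0.03      ]
 [ 0.37919731 -0.40092049  0.03      ]
 [ 0.26184597 -0.37549998  0.03      ]
 [ 0.27548746 -0.23015349  0.03      ]]
```

step_arm(
  increments=[
    [[0.035,-0.021,-0.02],[0,0,-0.13]],
    [[0.07,-0.042,-0.02],[0,0,-0.26]],
    [[0.105,-0.063,-0.02],[0,0,-0.39]],
    [[0.14,-0.084,-0.02],[0,0,-0.52]],
    [[0.175,-0.105,-0.02],[0,0,-0.65]],
  ],
  hand=-0.4,
)

```text
time: 0.7
ee_pos: [0.3743, -0.4, 0.2421]
eef_rot: [0.858, 0.514, -0.0, -0.0]
ft_force: [0.3, -0.2, 0.7]
width: 0.0622
```

```bash
python3 -c "
from m import *
rows((-.228,.02,.24,0))"
```

```text
t 0.7 al,ac,h [-0.3685 -0.0727  0.2421] F [ 0.3 -0.2  0.7] w 0.0622
[0.1667, 0.0228, 0.0021] [-0.001, -0.0, -0.447]
```

step_arm(
  increments=[
    [[0.042,0.006,0],[0,0,-0.12]],
    [[0.084,0.012,0],[0,0,-0.24]],
    [[0.126,0.018,0],[0,0,-0.36]],
    [[0.167,0.023,0.0],[0,0,-0.447]],
    [[0.167,0.023,0.0],[0,0,-0.447]],
  ],
)

```text
time: 1.2
ee_pos: [0.4766, -0.2574, 0.2423]
eef_rot: [0.718, 0.696, 0.001, -0.001]
ft_force: [0.7, -0.6, 0.3]
width: 0.0609
```

```bash
python3 -c "
from m import *
rows((-.235,.02,.03,0))
for n in('top','scene'): cv2.imwrite('pics/a_%s.png'%n,r.camera(n)['pixels'])"
```

```text
t 1.2 al,ac,h [-0.2216  0.0233  0.2423] F [ 0.7 -0.6  0.3] w 0.0609
[-0.014, -0.0036, 0.2123] [0.001, -0.003, 0.012]
```

View pics/a_top.png

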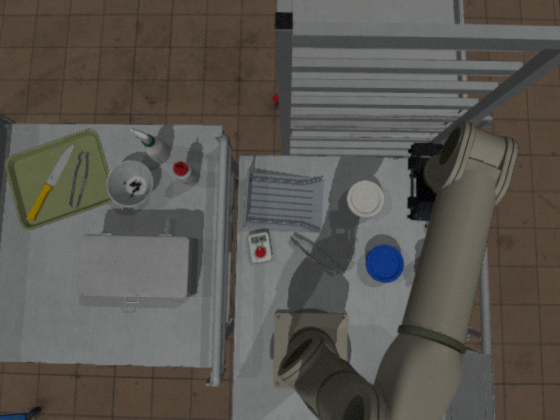

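View pics/a_scene.png

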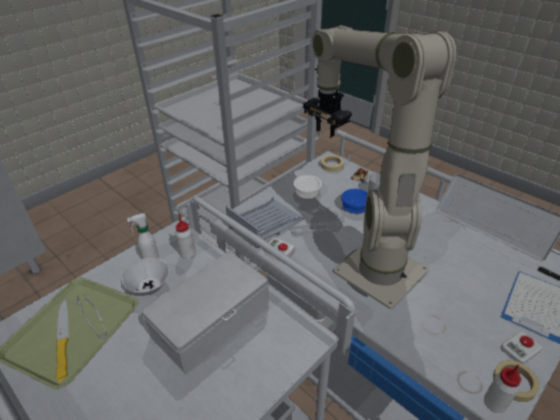

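The top view shows the gripper behind the tub (365,199), over bare table between the tub and the tape, with its jaws across the ramp direction. Next I descend.

step_arm(
  increments=[
    [[-0.014,-0.004,0.045],[0,0,0.012]],
    [[-0.014,-0.004,0.09],[0,0,0.012]],
    [[-0.014,-0.004,0.135],[0,0,0.012]],
    [[-0.014,-0.004,0.18],[0,0,0.012]],
    [[-0.014,-0.004,0.213],[0,0,0.012]],
  ],
)

```text
time: 1.8
ee_pos: [0.4665, -0.2777, 0.0262]
eef_rot: [0.727, 0.686, -0.001, -0.002]
ft_force: [-1.0, 0.2, -0.2]
width: 0.0609
```

```bash
python3 -c "
from m import *
rows((-.235,.02,.028,0),(-.2,.02,.028,0),(-.185,.02,.028,0))
c=r.camera('top');cv2.imwrite('pics/b_top.png',cv2.resize(c['pixels'][140:290,230:460],None,fx=3.4,fy=3.4))
c=r.camera('scene');cv2.imwrite('pics/b_sc.png',cv2.resize(c['pixels'][100:250,200:420],None,fx=3.4,fy=3.4))"
```

```text
t 1.8 al,ac,h [-0.2423  0.0141  0.0262] F [-1.   0.2 -0.2] w 0.0609
[0.0074, 0.0058, -0.0019] [-0.003, -0.001, -0.014]
[0.0424, 0.0053, -0.0018] [-0.003, -0.001, -0.014]
[0.0574, 0.0051, -0.0018] [-0.003, -0.001, -0.014]
```

View pics/b_top.png

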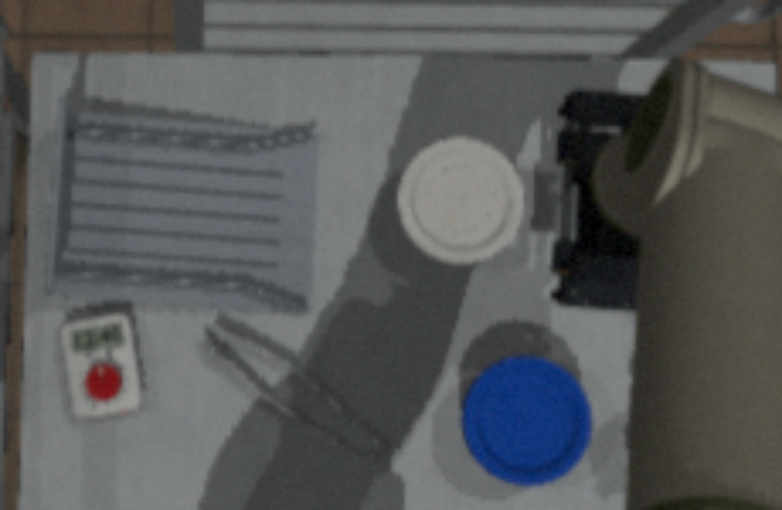

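View pics/b_sc.png

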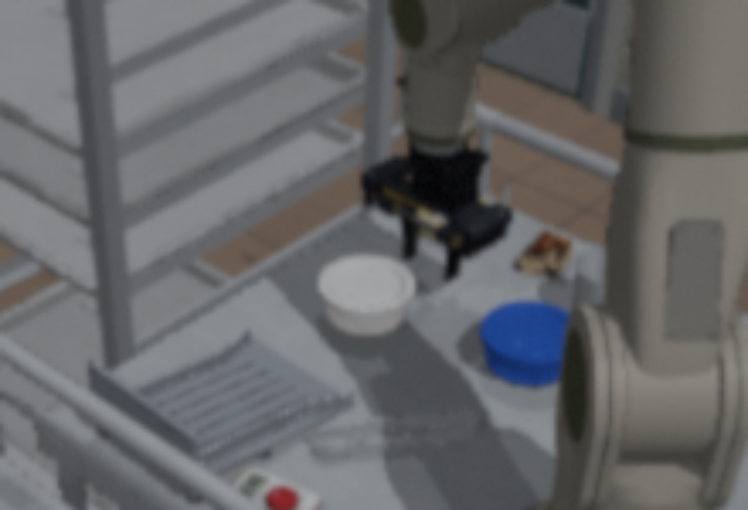

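step_arm(
  increments=[
    [[0.015,0.005,-0.002],[-0.003,0,-0.014]],
    [[0.03,0.006,-0.002],[-0.003,0,-0.014]],
    [[0.04,0.006,-0.002],[-0.003,0,-0.014]],
    [[0.05,0.006,-0.002],[-0.003,0,-0.014]],
    [[0.055,0.006,-0.002],[-0.003,0,-0.014]],
  ],
)

```text
time: 2.4
ee_pos: [0.4747, -0.2211, 0.0279]
eef_rot: [0.722, 0.692, -0.0, -0.002]
ft_force: [0.6, -3.9, 1.4]
width: 0.0612
```

```bash
python3 -c "
from m import *
rows((-.175,.018,.028,0),(-.12,.005,.028,0),(-.1,0,.028,0))
c=r.camera('top');cv2.imwrite('pics/c_top.png',cv2.resize(c['pixels'][140:290,230:460],None,fx=3.4,fy=3.4))"
```

```text
t 2.4 al,ac,h [-0.1854  0.0198  0.0279] F [ 0.6 -3.9  1.4] w 0.0612
[0.0104, -0.0018, -0.0] [-0.004, -0.003, 0.002]
[0.0654, -0.0147, 0.0002] [-0.004, -0.003, 0.002]
[0.0854, -0.0197, 0.0002] [-0.004, -0.003, 0.002]
```

View pics/c_top.png

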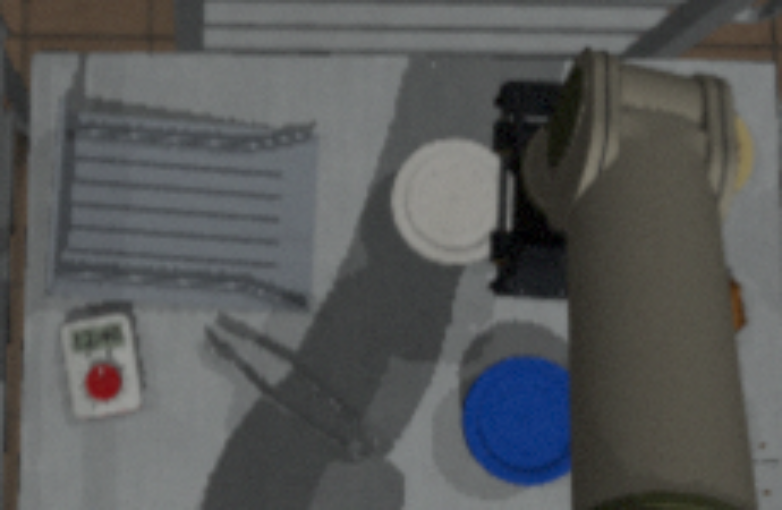

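In contact: the tub's lid (456,201 in the crop) has moved a few mm. I push on and ease it onto the middle line.

step_arm(
  increments=[
    [[0.012,-0.002,0],[-0.004,0,0]],
    [[0.024,-0.005,0],[-0.004,0,0]],
    [[0.036,-0.008,0],[-0.004,0,0]],
    [[0.048,-0.011,0],[-0.004,0,0]],
    [[0.06,-0.014,0],[-0.004,0,0]],
  ],
)

```text
time: 2.95
ee_pos: [0.4628, -0.1591, 0.0279]
eef_rot: [0.722, 0.692, 0.001, -0.001]
ft_force: [1.2, -1.2, -0.1]
width: 0.0611
```

```bash
cat > look.py <<'E'
from m import *
import sys,json
n=sys.argv[1]
rows(*json.loads(sys.argv[2]))
T=r.camera('top');S=r.camera('scene')
a=cv2.resize(T['pixels'][150:250,235:400],None,fx=4,fy=4);b=cv2.resize(S['pixels'][150:250,215:345],None,fx=4,fy=4)[:,:]
cv2.imwrite(f'pics/{n}.png',cv2.resize(np.hstack([a,b[:400]]),None,fx=.67,fy=.67,interpolation=cv2.INTER_AREA) if 0 else np.vstack([cv2.resize(a,(495,300)),cv2.resize(b,(390,300))[:, :].copy() if 0 else cv2.copyMakeBorder(cv2.resize(b,(390,300)),0,0,0,105,0)]))
im=T['pixels'].astype(int);m=np.zeros(im.shape[:2],np.uint8)
m[160:250,250:400]=((im[...,2]-im[...,0]>=2)&(im.sum(2)>240))[160:250,250:400]*255
m[225:,:300]=0
k,l,st,ce=cv2.connectedComponentsWithStats(m);i=1+np.argmax(st[1:,4]);
ct=max(cv2.findContours((l==i).astype(np.uint8),0,1)[0],key=len);pts=ct.reshape(-1,2).astype(float)
for z in(.051,.065,.08):
    P=onz(T,pts,z)[:,:2]-O[:2]
    q=np.c_[P@u[:2],P@xr[:2]]
    print('z',z,'al max',q[:,0].max().round(4),'rim ctr al~',(q[:,0].max()-.0595).round(4),'ac range',q[:,1].min().round(4),q[:,1].max().round(4),'mid',q[:,1].min()/2+q[:,1].max()/2)
E
python3 look.py d '[[-0.1,0.0,0.028,0],[-0.075,0,0.028,0]]'
```

```text
t 2.95 al,ac,h [-0.124   0.0052  0.0279] F [ 1.2 -1.2 -0.1] w 0.0611
[0.024, -0.0051, 0.0] [-0.0, -0.003, 0.002]
[0.049, -0.0051, 0.0001] [-0.0, -0.003, 0.002]
z 0.051 al max -0.0057 rim ctr al~ -0.0652 ac range -0.0555 0.0636 mid 0.004070888957589426
z 0.065 al max -0.0045 rim ctr al~ -0.064 ac range -0.0568 0.0609 mid 0.0020346713497274987
z 0.08 al max -0.0031 rim ctr al~ -0.0626 ac range -0.0583 0.058 mid -0.00014699037298174927
```

View pics/d.png

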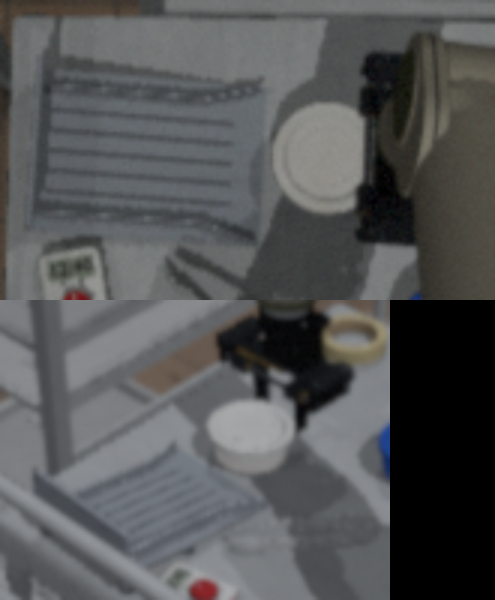

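step_arm(
  increments=[
    [[0.01,-0.002,0],[0,0,0]],
    [[0.02,-0.004,0],[0,0,0]],
    [[0.03,-0.005,0],[0,0,0]],
    [[0.04,-0.005,0],[0,0,0]],
    [[0.05,-0.005,0],[0,0,0]],
  ],
)

```text
time: 3.55
ee_pos: [0.4598, -0.1069, 0.0281]
eef_rot: [0.721, 0.693, 0.001, -0.001]
ft_force: [-0.8, -1.2, -0.2]
width: 0.0609
```

```bash
python3 look.py e '[[-0.06,0.0,0.029,2],[-0.05,0,0.030,3],[-0.04,0,0.030,4],[-0.03,0,0.030,5],[-0.02,0,0.030,6]]'
```

```text
t 3.55 al,ac,h [-0.072  -0.0001  0.0281] F [-0.8 -1.2 -0.2] w 0.0609
[0.012, 0.0001, -0.0008] [-0.001, 0.031, 0.005]
[0.022, 0.0002, -0.0018] [-0.001, 0.049, 0.005]
[0.032, 0.0002, -0.0018] [-0.001, 0.066, 0.005]
[0.042, 0.0003, -0.0017] [-0.001, 0.083, 0.005]
[0.052, 0.0003, -0.0017] [-0.001, 0.101, 0.005]
z 0.051 al max 0.0443 rim ctr al~ -0.0152 ac range -0.0616 0.0607 mid -0.0004589580241078292
z 0.065 al max 0.045 rim ctr al~ -0.0145 ac range -0.0629 0.058 mid -0.002443672415893161
z 0.08 al max 0.0457 rim ctr al~ -0.0138 ac range -0.0643 0.0551 mid -0.004570152121377433
```

View pics/e.png

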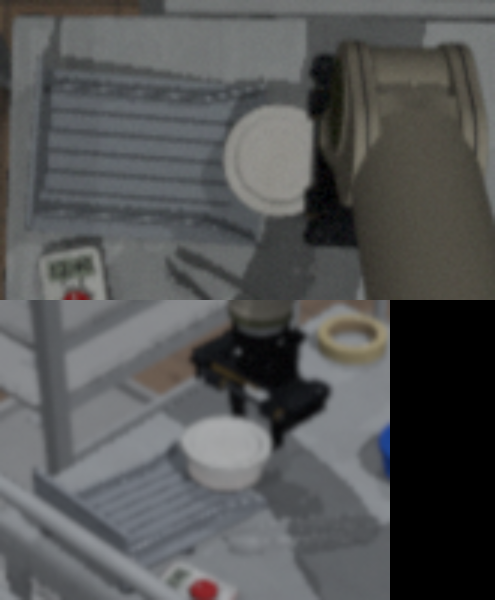

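step_arm(
  increments=[
    [[0.012,0,-0.001],[0,0.031,0.005]],
    [[0.022,0,-0.002],[0,0.049,0.005]],
    [[0.032,0,-0.002],[0,0.066,0.005]],
    [[0.042,0,-0.002],[0,0.083,0.005]],
    [[0.052,0,-0.002],[0,0.101,0.005]],
  ],
)

```text
time: 4.15
ee_pos: [0.4619, -0.0532, 0.0304]
eef_rot: [0.721, 0.691, 0.038, -0.037]
ft_force: [-0.4, -1.6, -0.7]
width: 0.0612
```

```bash
python3 look.py f '[[-0.01,0.0,0.030,7],[0,0,0.031,8],[0.01,0,0.032,8],[0.02,0,0.033,8],[0.03,0,0.034,8]]'
```

```text
t 4.15 al,ac,h [-0.0182 -0.0003  0.0304] F [-0.4 -1.6 -0.7] w 0.0612
[0.0081, 0.0003, 0.0012] [-0.001, 0.015, 0.002]
[0.0182, 0.0003, 0.0013] [-0.001, 0.033, 0.002]
[0.0282, 0.0003, 0.0014] [-0.001, 0.033, 0.002]
[0.0383, 0.0004, 0.0014] [-0.001, 0.033, 0.002]
[0.0483, 0.0004, 0.0015] [-0.001, 0.033, 0.002]
z 0.051 al max 0.0957 rim ctr al~ 0.0362 ac range -0.0586 0.06 mid 0.0007105573261387103
z 0.065 al max 0.0958 rim ctr al~ 0.0363 ac range -0.0599 0.0573 mid -0.0012874541597939285
z 0.08 al max 0.0959 rim ctr al~ 0.0364 ac range -0.0613 0.0545 mid -0.0034281807518646464
```

View pics/f.png

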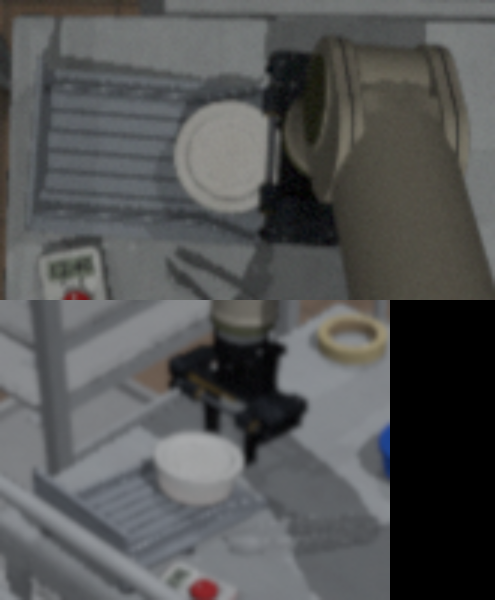

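step_arm(
  increments=[
    [[0.008,0,0.001],[0,0.015,0.002]],
    [[0.018,0,0.001],[0,0.033,0.002]],
    [[0.028,0,0.001],[0,0.033,0.002]],
    [[0.038,0,0.001],[0,0.033,0.002]],
    [[0.048,0,0.001],[0,0.033,0.002]],
  ],
)

```text
time: 4.75
ee_pos: [0.464, -0.004, 0.0348]
eef_rot: [0.72, 0.69, 0.05, -0.048]
ft_force: [0.2, -3.5, 1.9]
width: 0.0608
```

```bash
python3 look.py g '[[0.04,0.0,0.0355,8],[0.05,0,0.037,8],[0.06,0,0.0385,8],[0.07,0,0.0395,8],[0.08,0,0.041,8]]'
```

```text
t 4.75 al,ac,h [ 0.031  -0.0003  0.0348] F [ 0.2 -3.5  1.9] w 0.0608
[0.009, 0.0003, 0.0005] [-0.001, -0.0, 0.001]
[0.0191, 0.0003, 0.0004] [-0.001, -0.0, 0.001]
[0.0292, 0.0003, 0.0003] [-0.001, -0.0, 0.001]
[0.0392, 0.0003, 0.0007] [-0.001, -0.0, 0.001]
[0.0494, 0.0003, 0.0007] [-0.001, -0.0, 0.001]
z 0.051 al max 0.1438 rim ctr al~ 0.0843 ac range -0.058 0.0607 mid 0.0013218888454288452
z 0.065 al max 0.1433 rim ctr al~ 0.0838 ac range -0.0594 0.058 mid -0.0006830733254738763
z 0.08 al max 0.1428 rim ctr al~ 0.0833 ac range -0.0608 0.0551 mid -0.0028312470800125437
```

View pics/g.png

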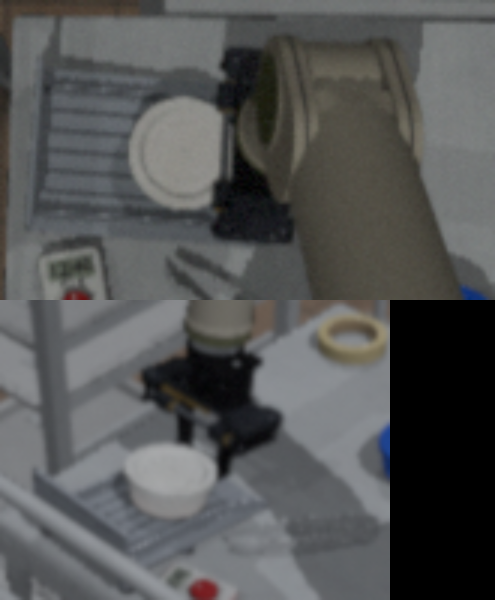

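step_arm(
  increments=[
    [[0.01,0,0],[0,0,0]],
    [[0.02,0,0],[0,0,0]],
    [[0.03,0,0],[0,0,0]],
    [[0.04,0,0],[0,0,0]],
    [[0.05,0,0],[0,0,0]],
  ],
)

```text
time: 5.35
ee_pos: [0.4658, 0.0478, 0.0418]
eef_rot: [0.719, 0.691, 0.05, -0.049]
ft_force: [0.0, -1.3, -1.4]
width: 0.0609
```

```bash
python3 look.py h '[[0.09,0.0,0.0425,8],[0.1,0,0.044,8],[0.105,0,0.045,8],[0.11,0,0.0455,8],[0.115,0,0.046,8]]'
```

```text
t 5.35 al,ac,h [ 0.0829 -0.0008  0.0418] F [ 0.  -1.3 -1.4] w 0.0609
[0.0072, 0.0009, 0.0003] [-0.001, -0.001, 0.003]
[0.0173, 0.0009, 0.0002] [-0.001, -0.001, 0.003]
[0.0224, 0.0009, -0.0001] [-0.001, -0.001, 0.003]
[0.0274, 0.0009, 0.0002] [-0.001, -0.001, 0.003]
[0.0324, 0.001, 0.0004] [-0.001, -0.001, 0.003]
z 0.051 al max 0.1974 rim ctr al~ 0.1379 ac range -0.0584 0.0608 mid 0.0011985354421163892
z 0.065 al max 0.1964 rim ctr al~ 0.1369 ac range -0.0597 0.0581 mid -0.0008050242317461272
z 0.08 al max 0.1952 rim ctr al~ 0.1357 ac range -0.0611 0.0552 mid -0.002951695310884527
```

View pics/h.png

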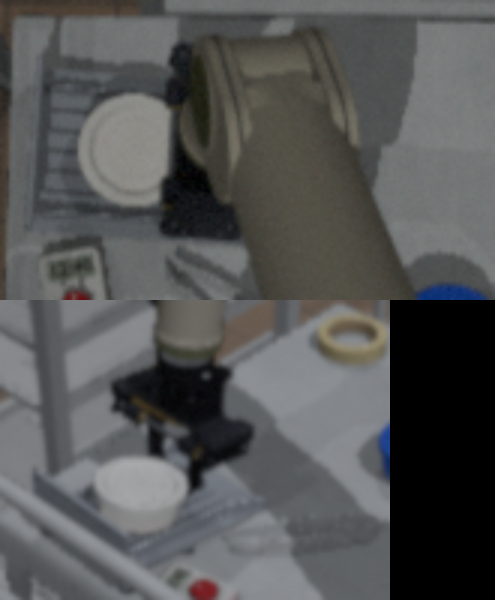

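step_arm(
  increments=[
    [[0.007,0.001,0],[0,0,0.003]],
    [[0.014,0.001,0],[0,0,0.003]],
    [[0.021,0.001,0],[0,0,0.003]],
    [[0.027,0.001,0],[0,0,0.003]],
    [[0.032,0.001,0],[0,0,0.003]],
  ],
)

```text
time: 5.95
ee_pos: [0.4681, 0.081, 0.0466]
eef_rot: [0.72, 0.691, 0.051, -0.049]
ft_force: [-0.4, -2.5, -0.9]
width: 0.0609
```

```bash
python3 look.py i '[[0.12,0.0,0.047,8],[0.125,0,0.0475,8],[0.13,0,0.048,8]]'
```

```text
t 5.95 al,ac,h [1.161e-01 1.000e-04 4.660e-02] F [-0.4 -2.5 -0.9] w 0.0609
[0.0039, -0.0, 0.0002] [-0.001, -0.002, 0.003]
[0.0089, -0.0, 0.0004] [-0.001, -0.002, 0.003]
[0.0139, -0.0, 0.0006] [-0.001, -0.002, 0.003]
z 0.051 al max 0.2328 rim ctr al~ 0.1733 ac range -0.0572 0.0627 mid 0.002735392784437452
z 0.065 al max 0.2313 rim ctr al~ 0.1718 ac range -0.0586 0.06 mid 0.0007143594307574518
z 0.08 al max 0.2297 rim ctr al~ 0.1702 ac range -0.06 0.0571 mid -0.001451033448185455
```

View pics/i.png

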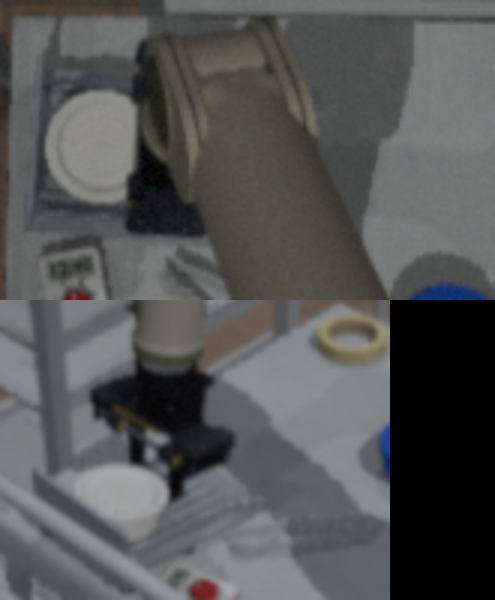

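step_arm(
  increments=[
    [[0.002,0,0],[0,0,0]],
    [[0.004,0,0],[0,0,0]],
    [[0.006,0,0],[0,0,0]],
  ],
)

```text
time: 6.35
ee_pos: [0.4684, 0.0872, 0.0475]
eef_rot: [0.719, 0.691, 0.051, -0.049]
ft_force: [-0.7, -2.9, 0.1]
width: 0.0607
```

step_arm(
  increments=[
    [[0.0015,0,0],[0,0,0]],
    [[0.003,0,0],[0,0,0]],
  ],
)

```text
time: 6.55
ee_pos: [0.4685, 0.0901, 0.048]
eef_rot: [0.72, 0.691, 0.051, -0.049]
ft_force: [-0.5, -2.5, -0.4]
width: 0.0608
```

step_arm(
  increments=[
    [[0.001,0,0],[0,0,0]],
    [[0.002,0,0],[0,0,0]],
  ],
)

```text
time: 6.75
ee_pos: [0.4686, 0.0912, 0.0481]
eef_rot: [0.72, 0.691, 0.05, -0.049]
ft_force: [-0.0, -8.5, -0.4]
width: 0.061
```

```bash
python3 look.py j '[[0.13,0,0.0485,8]]'
```

```text
t 6.75 al,ac,h [0.1264 0.     0.0481] F [-0.  -8.5 -0.4] w 0.061
[0.0037, -0.0, 0.0001] [-0.001, -0.001, 0.002]
z 0.051 al max 0.2346 rim ctr al~ 0.1751 ac range -0.0576 0.0614 mid 0.001908679556504471
z 0.065 al max 0.2331 rim ctr al~ 0.1736 ac range -0.059 0.0587 mid -0.00010295427657722525
z 0.08 al max 0.2315 rim ctr al~ 0.172 ac range -0.0604 0.0559 mid -0.0022582762405933265
```

View pics/j.png

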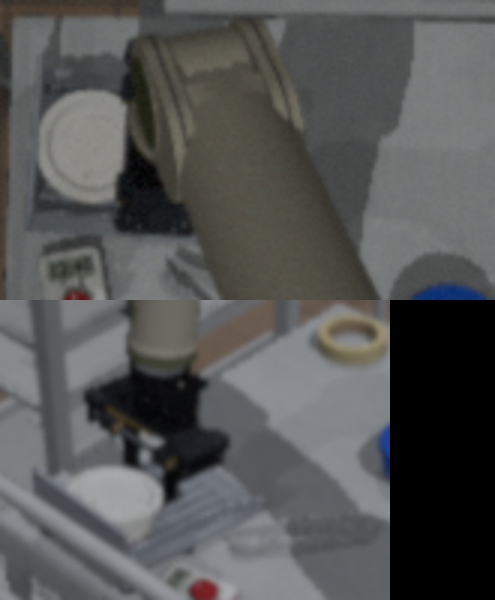

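The wrist force rose from 2.5 N to 8.5 N at the expected place, so the tub has met the stop. I back off slowly.

step_arm(
  increments=[
    [[-0.002,0,0],[0,0,0]],
    [[-0.006,0,0],[0,0,0]],
    [[-0.016,0,0],[0,0,0]],
    [[-0.035,0,0],[0,0,0]],
    [[-0.06,0,-0.01],[0,0,0]],
  ],
)

```text
time: 7.35
ee_pos: [0.4653, 0.0302, 0.0489]
eef_rot: [0.719, 0.691, 0.05, -0.05]
ft_force: [0.8, -0.3, -0.0]
width: 0.0609
```

step_arm(
  increments=[
    [[-0.03,0,-0.02],[0,0,0]],
    [[-0.07,0,-0.05],[0,0,0]],
    [[-0.11,0,-0.08],[0,0,0]],
    [[-0.15,0,-0.11],[0,0,0]],
    [[-0.18,0,-0.14],[0,0,0]],
  ],
)

```text
time: 7.85
ee_pos: [0.4567, -0.1708, 0.163]
eef_rot: [0.72, 0.691, 0.05, -0.05]
ft_force: [0.8, 0.3, 0.1]
width: 0.0611
```

```bash
python3 look.py k '[]'
python3 - <<'E'
from m import *
T=r.camera('top');S=r.camera('scene')
cv2.imwrite('pics/l1.png',cv2.resize(T['pixels'][150:245,235:335],None,fx=6,fy=6,interpolation=0))
cv2.imwrite('pics/l2.png',cv2.resize(S['pixels'][185:255,215:310],None,fx=8,fy=8,interpolation=0))
cv2.imwrite('pics/l3.png',T['pixels'])
E
```

```text
t 7.85 al,ac,h [-0.1359 -0.0004  0.163 ] F [0.8 0.3 0.1] w 0.0611
z 0.051 al max 0.2343 rim ctr al~ 0.1748 ac range -0.0574 0.062 mid 0.002276156432189553
z 0.065 al max 0.2328 rim ctr al~ 0.1733 ac range -0.0588 0.0593 mid 0.00026034447984508644
z 0.08 al max 0.2313 rim ctr al~ 0.1718 ac range -0.0602 0.0564 mid -0.0018994540405239922
```

View pics/l1.png

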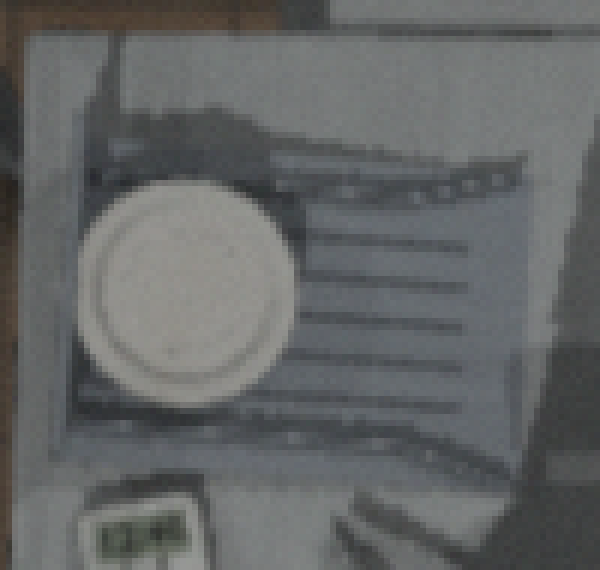

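View pics/l2.png

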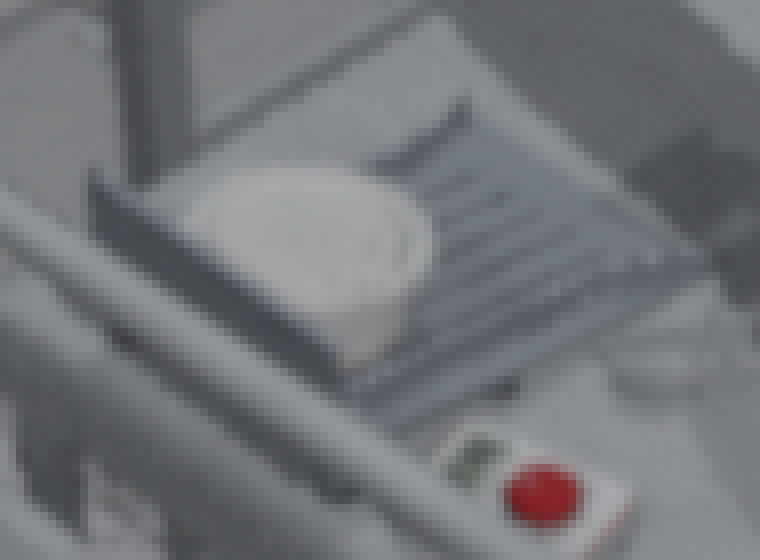

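View pics/l3.png

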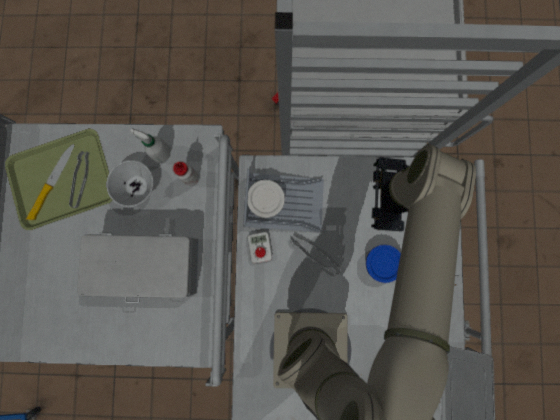

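Run:
```python
from m import *
T=r.camera('top')
im=T['pixels'].astype(int);m=(((im[...,2]-im[...,0]>=2)&(im.sum(2)>240))*255).astype(np.uint8);m[:172]=0;m[225:]=0;m[:,:243]=0;m[:,300:]=0
k,l,st,ce=cv2.connectedComponentsWithStats(m);i=1+np.argmax(st[1:,4]);print(st[i],ce[i])
ct=max(cv2.findContours((l==i).astype(np.uint8),0,1)[0],key=len);e=cv2.fitEllipse(cv2.convexHull(ct));print(e)
# lid centre height if flat on deck at y=.19: .19*sin8+.051*cos8
z=.19*.1392+.051*.9903;P=onz(T,[e[0]],z)[0]-O
al,ac=P@u,P@xr;print('deck y of axis',al*.9903+z*.1392,'normal',-al*.1392+z*.9903,'ac',ac,r.read_state()['ft_force'])
```

```text
[ 248  180   37   38 1073] [265.26840634 198.4417521 ]
((265.29925537109375, 198.3173065185547), (37.0983772277832, 37.434871673583984), 162.53857421875)
deck y of axis 0.1907946150762265 normal 0.05089380237129988 ac -0.001340510942523096 [-0.02781728  0.13707372 -0.93617322]
```

Measured without the mask cut-off, the axis is at deck y = 190.8 mm (190 expected) and 1.3 mm off the middle. The tub is stationary and the robot is clear of it.

```bash
python3 -c "
from bench import r
print(r.close_job())"
```

```text
the job is handed in; nothing more can be done
None
```

I pushed the white tub up the ramp with the part-open fingers cradling its rim. I centred it before it went between the rails and slid it until it met the stop plate, where the push rose from about 2.5 N to 8.5 N. Then I backed the arm off and handed the job in at about 8 s on the robot's clock.

**Tub position:** with the fingers clear, the tub's axis measured 190.8 mm up the deck, against the 190 mm expected. It was 1.3 mm off the middle line. The position comes from the top camera and assumes the tub is flat on the deck. The scene view also shows it upright against the plate.

**Other things:** in the last top view I saw no change in the blue tub, the timer, the tongs or the things on the other table. The arm hid the tape and the cake in that view. The tape showed clearly in the scene views during the push, but I made no final check of the cake. I did not measure any of these positions again.

**Check that disagreed:** my running check of the tub's front edge read about 9 mm short near the top of the ramp. Its mask was cut off at a fixed pixel column. Measured again without that cut-off, the tub's position agreed with the expected one.

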